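# Uncover and lock the bayonet cap of a bench filter unit

### The job

Swing the metal dust cover of the bench filter unit sideways until it is well clear of the blue cap, then push the cap down against its spring and twist it a quarter turn clockwise, all the way to its end, so that it springs up a little and stays locked. Leave the cover open, and leave the bottle, beaker and dish standing where they are.

Things in the scene. Friction and masses are not known exactly. Their poses are not given: they have to be found in the camera images.
- filter_unit: Filter unit, fixed to the bench: grey round housing, foot 176 mm across, collar top 82 mm above the bench, collar 158 mm across. Origin on the bench under the cap's centre; +x points to the cover's pivot post 115 mm away, +y left of that, z up. The collar has a white mark (unlocked) on its -x side and a green one (locked) 83 degrees clockwise of it, seen from above.
- cap_floor (a point): Centre of the floor of the blue cap, on its axis, 80 mm above the bench when not pressed, z up. The cap is a round dish 132 mm across; its rim wall is 7 mm thick and stands 20 mm above the floor (118 mm across inside). The orange line on the rim (-x side of the cap) stands at the collar's white mark when unlocked, at the green one when locked.
- cap_bar (a point): Centre of the upright bar across the cap's floor, on the cap's axis, 89 mm above the bench when not pressed. The bar runs along this point's y axis (the unit's y axis while unlocked) over the whole dish: 120 mm long, 16 mm thick, 19 mm high, with a half-round hollow either side. Push it sideways with a finger standing on the floor of a hollow, or pinch it from above. It turns with the cap.
- cap_press (a joint): How far the cap is pushed down, m: 0 to 0.018 (hard stop). Spring, pushing up with about 6 N at 0 and 12 N at 0.014. Unlocked it stands at 0. The cap turns only while held down by 0.011 or more; when turned fully and let go it springs up to about 0.004 and is locked.
- cap_turn (a joint): Turn of the cap, rad, clockwise seen from above: 0 unlocked, 1.45 end stop (locked). Below about 1.37 it does not lock but stays down. Light friction, about 0.15 N m while pressed.
- cover_tab (a point): Centre of the upright orange tab on the cover, 127 mm above the bench and 155 mm from the pivot; 44 mm long (along the line to the pivot), 12 mm thick, top at 143 mm. Push it sideways or pinch it from above.
- cover_plate (a point): Centre of the flat round aluminium cover, 132 mm across, 115 mm from its pivot; underside 106 mm and top 111 mm above the bench. It turns about one vertical screw on the unit's x axis at +115 mm (screw head 116 mm above the bench).
- cover (a joint): Swivel of the cover, rad, counter-clockwise seen from above: 0 right over the cap with the tab on the unit's -x side; it grows as the tab swings towards the unit's -y side (right); 1.9 is the end stop. From 1.22 on no part of the cap is covered. It stays where it is left (about 0.12 N m of friction).
- bottle_mid (a point): Centre of a small bottle with a red cap, 55 mm across, 103 mm tall, standing left of the unit; not to be disturbed.
- beaker_mid (a point): Centre of a small empty glass beaker, 56 mm across, 68 mm tall, standing right of the unit, lower than the cover; not to be disturbed.
- dish_mid (a point): Centre of a petri dish, 61 mm across, 16 mm high, lying right of the unit; not to be disturbed.

How it is judged:
On the way, in this order (a step that is already met when the one before it is completed fails the run):
1. the cover is swung clear of the cap (value of joint cover above 1.25 rad), for 0.2 s.
2. the cap is turned to its locked end and has sprung up (value of joint cap_turn above 1.3 rad and value of joint cap_press below 0.0075 m), for 0.2 s.
At the end, for the whole second after the job is handed in: The cover stands at more than 1.25 rad, clear of the cap; the cap is turned more than 1.3 rad clockwise and has sprung up to a press depth under 7.5 mm (locked); both are still; bottle, beaker and dish are within 30 mm of where they stood (all of step 2 and value of joint cover above 1.25 rad and not (distance of any of bottle_mid, beaker_mid, dish_mid from where it was at the start of the episode above 0.03 m) and velocity of joint cover between -0.05 and 0.05 rad/s and velocity of joint cap_turn between -0.05 and 0.05 rad/s); the robot touches nothing.
It fails at once if the bottle is moved by more than 30 mm or tipped over (distance of bottle_mid from where it was at the start of the episode above 0.03 m or angle between bottle_mid's own z axis and vertical above 0.5 rad).
It fails at once if the beaker is moved by more than 30 mm or tipped over (distance of beaker_mid from where it was at the start of the episode above 0.03 m or angle between beaker_mid's own z axis and vertical above 0.5 rad).
It fails at once if the dish is moved by more than 30 mm or tipped over (distance of dish_mid from where it was at the start of the episode above 0.03 m or angle between dish_mid's own z axis and vertical above 0.5 rad).
It also fails if it takes over 54 s, if anything falls off the work surface, if the arm or the gripper's body presses on something with over 40 N, if the wrist force passes 120 N, or if a joint passes its speed limit or range.

### The arm

A 7-joint arm with a two-finger parallel gripper is mounted at the origin on a cart in front of the work surface, level with it; the furniture and walls round the work are solid. World frame = base frame: x ahead of the robot, y to its left, z up, the work surface at z = 0. Lengths are in m, angles in rad, forces in N, time in s.
With the tool pointing down it reaches from about 0.425 to 0.975 m from the base axis. Payload 16.7 kg.
Tool frame: the origin (TCP) lies at the very end of the fingers, on their centre line; the grasp point (between the pads) lies 19 mm behind it; z points along the fingers, y is the direction in which the jaws open and shut (so a half turn about z gives the same grasp; the last joint's range is limited). The gripper opens to 85 mm and grips with 20 to 120 N. Pads are 22 mm wide; open, the fingers measure 114 mm over their backs; the gripper's body (76 mm by 85 mm) begins 54 mm behind the grasp point. The pads swing forward as they close: fully open they stand 13 mm farther back than shut.
Start: joints at [1.194, 0.426, 0.074, 1.606, -0.034, 1.111, -0.067], TCP at [0.152, -0.658, 0.231] pointing down, gripper open.
Joint ranges: [-2.85, 2.85], [-0.5, 2.14], [-1.23, 1.37], [0.21, 2.46], [-1.02, 4.16], [0.16, 2.05], [-2.73, 2.73]. Speed limits (rad/s): [1.89, 1.89, 2.39, 2.39, 3.01, 3.01, 3.01].

### API

Orientations are given as a unit quaternion [x, y, z, w].
In Python, from bench import get_obs, viewer, arm, models gives the robot as it stands.
- The arm moves only by the tool step_arm, never from a script. Its arguments are lists of equal length, an entry for each row: "grip": the finger opening in m, from 0 to 0.0854; "linear": the shift along the tool's x, y, z in m, a list of three; "roll": the turn about the tool's z in degrees. In form: {"grip": [grip, ...], "linear": [[dx, dy, dz], ...], "roll": [roll, ...]}. A call has 1 to 5 rows; each row is the pose to reach, as a shift and turn from the pose measured when the call began, along the tool's axes at that moment; what a row does not reach only later rows make up. A row lasts 1/12 s, in which the tool goes at most 41.7 mm and 7.16 degrees, less where a joint would pass 70% of its speed; a pose out of reach is approached as far as the arm can. A call with a gripper value outside its range is refused whole. The fingers move at their own pace and stop on an object; "newtons" is the grip in N (left out, the last holds). Time passes only in rows, so rows that repeat a pose let the fingers close. It gives the time, the measured TCP pose, the force and the opening at its end, in the units of the state.
- get_obs(): the state, without advancing time (a new reading comes with each control period).
- viewer.grab_frame(name): name is "scene" or "top" or "wrist"; returns the picture (480x640x3 uint8, blue, green, red); there is no depth.
- viewer.camera_params(name): a dict with "fx", "fy", "cx", "cy" (pixels), "R" (3x3) and "t" (3): a world point X has camera coordinates R X + t. Camera axes: x right, y down, z forward; pixel columns grow to the right and rows downward; lengths in m; the calibration is good to about 2 mm. A picture is of the moment at which its call begins: read the wrist's pose just before it. camera_params takes no time and is no camera call; for the wrist camera it gives the pose at the moment of the call.
- arm.hand_in(): hands the job in, once; it reports no verdict.
Trained networks look in the newest picture that a camera, given by its name, has taken for a name from the list of things; names that differ only in an ending like _2 or _b are one class to them, and where a whole thing is asked for, a point or a joint stands for the part that bears it (a point fixed in the world has none). Each returns a list of dicts, best first, with "conf" (0 to 1); they miss things now and then, are a little off and sometimes report something else, mostly with a low value. They report only what shows in the picture. A call takes as long as a camera call.
- models.outline_of(thing, camera): "region" (480x640 bool, what is visible of it).
- models.place_of(thing, camera): "xyz" ([x, y, z] in m, in world coordinates, good to about 4 mm: a listed point, or the origin of a listed thing).
The state is a dict: "time_s": time; "qpos": joint angles; "qvel": joint speeds; "effort": joint torques, N m; "eef_pos": TCP position; "tool_rot": TCP orientation; "contact_force": force on the tool from outside, world axes, zero at the start; "ft_torque": the same for the moment, N m; "width": opening from 0.0 (shut) to 1.0 (fully open).
Only numpy, scipy, OpenCV 4.12 (cv2) and the standard library are available. Lean on these libraries where they do the work, as an engineer would, in place of code of your own. Each camera call takes 0.05 s, during which the arm holds its last target.

## Working session

There is one attempt and no reset: what is moved stays moved. The work goes in short steps, Python scripts to look and compute and a tool call to move; the robot and the scene stay as the last step left them, time stands still between calls to the robot, and variables do not carry over. Pictures are saved under pics/ and viewed, and the job is handed in when it is done.

Besides the shell and the picture viewer there is one more tool, called in YAML: its name, and indented under it one key for each argument. step_arm: Moves the arm, as the interface text tells. Its arguments: {"type":"object","properties":{"grip":{"type":"array","items":{"type":"number"}},"linear":{"type":"array","items":{"type":"array","items":{"type":"number"}}},"roll":{"type":"array","items":{"type":"number"}},"newtons":{"type":"number"}},"required":["grip","linear","roll"]}

```bash
mkdir -p pics; python3 - <<'E'
from bench import get_obs, viewer, arm, models
import cv2
o=get_obs();print({k:o[k] for k in ['time_s','eef_pos','tool_rot','contact_force','width','qpos']})
for c in ['top','scene']:
    cv2.imwrite(f'pics/{c}0.png',viewer.grab_frame(c))
for c in ['top','scene']:
    for n in ['filter_unit','cover_tab','cover_plate','cap_bar','bottle_mid','beaker_mid','dish_mid']:
        print(c,n,[(r['conf'],[round(float(v),4) for v in r['xyz']]) for r in models.place_of(n,c)][:2])
print(get_obs()['time_s'])
E
```

```text
{'time_s': 0.0, 'eef_pos': array([ 0.15233921, -0.65715723,  0.23061365]), 'tool_rot': array([ 9.93518882e-01,  1.13665357e-01, -1.19871040e-04, -6.35139859e-04]), 'contact_force': array([-0.00624782, -0.33584082,  0.33082874]), 'width': 0.9989769301238719, 'qpos': array([ 1.19348556,  0.42671831,  0.07381668,  1.60661848, -0.03408518,
        1.11080678, -0.06709335])}
top filter_unit [(0.85, [0.4987, -0.1065, 0.0026])]
top cover_tab [(0.69, [0.4599, -0.1299, 0.1272])]
top cover_plate [(0.77, [0.4975, -0.1299, 0.1065])]
top cap_bar []
top bottle_mid []
top beaker_mid [(0.68, [0.4441, -0.2512, 0.0368])]
top dish_mid [(0.61, [0.5348, -0.2698, 0.0056])]
scene filter_unit [(0.71, [0.4981, -0.1072, -0.0045])]
scene cover_tab [(0.68, [0.4547, -0.1329, 0.1221]), (0.23, [0.4951, -0.1296, 0.1102])]
scene cover_plate [(0.58, [0.4958, -0.1319, 0.1067])]
scene cap_bar [(0.88, [0.497, -0.1045, 0.0872])]
scene bottle_mid [(0.8, [0.5081, 0.0419, 0.0512])]
scene beaker_mid [(0.86, [0.4473, -0.2524, 0.0318])]
scene dish_mid [(0.78, [0.5312, -0.2747, 0.0086]), (0.16, [0.4975, -0.1296, 0.1101])]
0.8
```

View pics/top0.png

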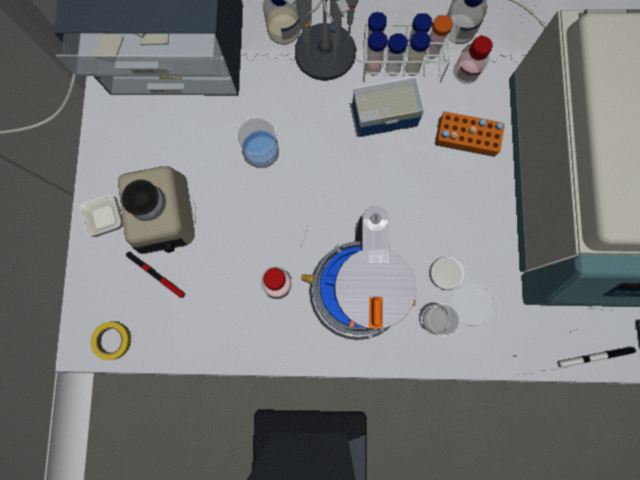

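View pics/scene0.png

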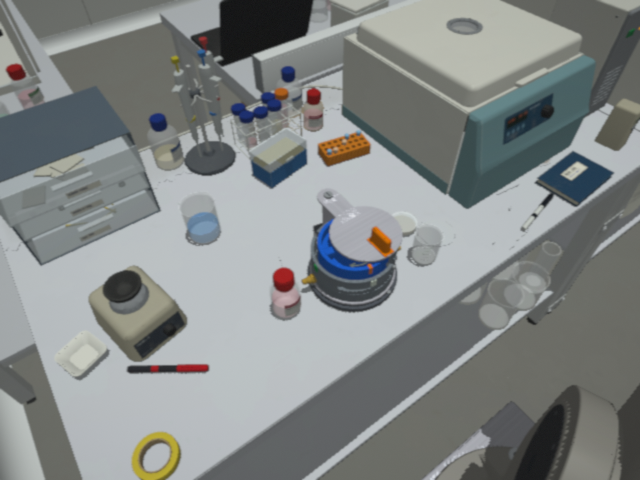

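```bash
cat > h.py <<'E'
from bench import get_obs, viewer, arm, models
import cv2, numpy as np
def ray(cam,u,v,z,p=None):
    p=p or viewer.camera_params(cam)
    R=np.array(p['R']);t=np.array(p['t']);C=-R.T@t
    d=R.T@np.array([(u-p['cx'])/p['fx'],(v-p['cy'])/p['fy'],1])
    return C+d*(z-C[2])/d[2]
def st():
    o=get_obs();print(round(o['time_s'],2),o['eef_pos'].round(4),o['tool_rot'].round(4),'F',o['contact_force'].round(1),'w',round(o['width'],3),'q',o['qpos'].round(2))
    return o
E
python3 - <<'E'
from h import *
piv=ray('top',376,217,.116);print('piv',piv, ray('scene',331,196,.116))
print('tab',ray('top',376,312,.143),ray('top',376,297,.143),ray('top',376,327,.143))
print('line',ray('top',352,323,.1))
im=cv2.imread('pics/top0.png')[190:350,250:480]
cv2.imwrite('pics/c.png',cv2.resize(im,None,fx=3.4,fy=3.4,interpolation=cv2.INTER_CUBIC))
E
```

```text
piv [ 0.61049353 -0.13086623  0.116     ] [ 0.60008825 -0.13276589  0.116     ]
tab [ 0.4532892  -0.12765196  0.143     ] [ 0.47645618 -0.12775339  0.143     ] [ 0.43036449 -0.12755158  0.143     ]
line [ 0.43665497 -0.0925974   0.1       ]
```

View pics/c.png

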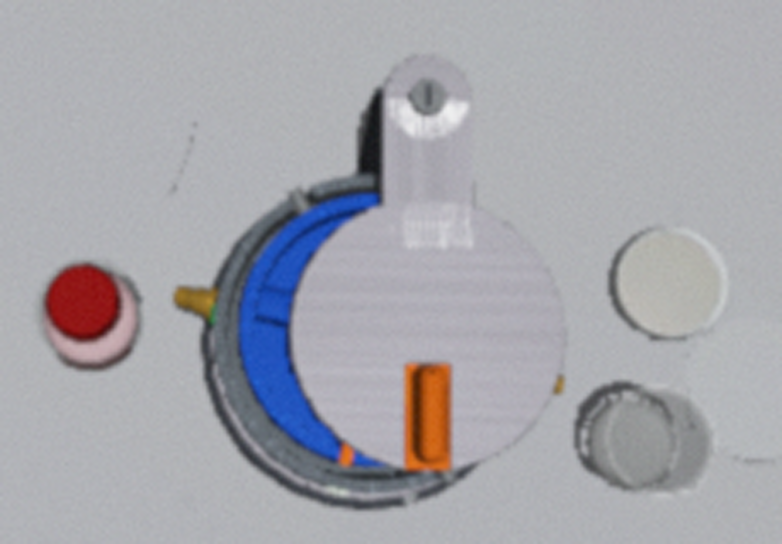

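```bash
cat >> h.py <<'E'
from scipy.spatial.transform import Rotation as Ro
def rel(targets):
    o=st(); R=Ro.from_quat(o['tool_rot']).as_matrix()
    yaw=np.degrees(np.arctan2(R[1,1],R[0,1])); print('yaw y',yaw.round(1),'z axis',R[:,2].round(3))
    for t in targets:
        s=R.T@(np.array(t[:3])-o['eef_pos'])
        r=-((t[3]-yaw+180)%360-180)
        print(s.round(4).tolist(),'roll',round(r,1))
piv=np.array([.6105,-.131]); ctr=np.array([.498,-.1065])
E
python3 - <<'E'
from h import *
rel([(.456,-.09,.2,-90)])
E
```

```text
0.8 [ 0.1524 -0.6575  0.2313] [0.9935 0.1136 0.     0.    ] F [-0.1  0.2  0.2] w 0.999 q [ 1.19  0.43  0.07  1.61 -0.03  1.11 -0.07]
yaw y -77.0 z axis [ 0. -0. -1.]
[0.4239, -0.4844, 0.0313] roll 13.0
```

step_arm:
  grip: [0,0,0,0,0]
  linear:
    - [0.424,-0.484,0]
    - [0.424,-0.484,0]
    - [0.424,-0.484,0]
    - [0.424,-0.484,0]
    - [0.424,-0.484,0]
  roll: [3,6,9,13,13]

```text
time_s: 1.22
eef_pos: [0.2512, -0.4721, 0.2313]
tool_rot: [1.0, -0.002, 0.0, 0.0]
contact_force: [0.9, -1.3, 0.9]
width: 0.3
```

```bash
python3 - <<'E'
from h import *
rel([(.456,-.09,.2,-90)])
E
```

```text
1.22 [ 0.2512 -0.4721  0.2313] [ 1.0e+00 -2.1e-03  1.0e-04  1.0e-04] F [ 0.9 -1.3  0.9] w 0.3 q [ 0.93  0.2   0.03  1.92 -0.01  1.02 -0.61]
yaw y -90.2 z axis [ 0. -0. -1.]
[0.2032, -0.3829, 0.0313] roll -0.2
```

Tool axes are now world x, −y, −z.

step_arm:
  grip: [0,0,0,0,0]
  linear:
    - [0.203,-0.383,0.01]
    - [0.203,-0.383,0.01]
    - [0.203,-0.383,0.01]
    - [0.203,-0.383,0.01]
    - [0.203,-0.383,0.01]
  roll: [0,0,0,0,0]

```text
time_s: 1.63
eef_pos: [0.3494, -0.2883, 0.2268]
tool_rot: [1.0, -0.002, 0.0, 0.0]
contact_force: [2.5, -0.7, 1.0]
width: 0.002
```

step_arm:
  grip: [0,0,0,0,0]
  linear:
    - [0.107,-0.199,0.01]
    - [0.107,-0.199,0.01]
    - [0.107,-0.199,0.01]
    - [0.107,-0.199,0.01]
    - [0.107,-0.199,0.01]
  roll: [0,0,0,0,0]

```text
time_s: 2.05
eef_pos: [0.4485, -0.1052, 0.2179]
tool_rot: [1.0, -0.002, 0.001, 0.001]
contact_force: [1.7, -0.8, -0.2]
width: 0.0
```

```bash
python3 - <<'E'
from h import *
rel([(.456,-.085,.2,-90)])
E
```

```text
2.05 [ 0.4485 -0.1052  0.2179] [ 1.0e+00 -2.2e-03  9.0e-04  7.0e-04] F [ 1.7 -0.8 -0.2] w 0.0 q [ 0.41  0.11 -0.34  2.07  0.04  0.97 -1.53]
yaw y -90.3 z axis [ 0.002 -0.001 -1.   ]
[0.0073, -0.0202, 0.0179] roll -0.3
```

step_arm:
  grip: [0,0,0,0,0]
  linear:
    - [0.007,-0.02,0.02]
    - [0.007,-0.02,0.05]
    - [0.007,-0.02,0.08]
    - [0.007,-0.02,0.097]
    - [0.007,-0.02,0.097]
  roll: [0,0,0,0,0]

```text
time_s: 2.47
eef_pos: [0.4539, -0.0849, 0.118]
tool_rot: [1.0, -0.002, -0.002, 0.0]
contact_force: [-1.3, -0.3, -1.0]
width: 0.002
```

```bash
python3 - <<'E'
from h import *
cv2.imwrite('pics/top1.png',cv2.resize(viewer.grab_frame('top')[190:350,250:480],None,fx=3.4,fy=3.4))
cv2.imwrite('pics/scene1.png',viewer.grab_frame('scene')[150:350,230:470])
T=[]
off=.022
for a in range(180,262,8):
    c,s=np.cos(np.radians(a)),np.sin(np.radians(a))
    p=piv+.155*np.array([c,s])-off*np.array([-s,c])
    T.append((p[0],p[1],.12,a+90))
rel(T)
E
```

```text
2.57 [ 0.4558 -0.0853  0.1212] [ 1.0e+00 -2.2e-03  5.0e-04  5.0e-04] F [ 0.7  0.4 -0.2] w 0.001 q [ 0.36  0.25 -0.35  2.15  0.12  0.76 -1.65]
yaw y -90.3 z axis [ 0.001 -0.001 -1.   ]
[-0.0002, 0.0237, 0.0012] roll -0.3
[-0.0017, 0.0455, 0.0013] roll -8.3
[-0.0001, 0.0673, 0.0013] roll -16.3
[0.0045, 0.0886, 0.0013] roll -24.3
[0.0121, 0.1091, 0.0013] roll -32.3
[0.0224, 0.1284, 0.0014] roll -40.3
[0.0353, 0.146, 0.0014] roll -48.3
[0.0505, 0.1617, 0.0014] roll -56.3
[0.0678, 0.1751, 0.0015] roll -64.3
[0.0867, 0.1859, 0.0015] roll -72.3
[0.107, 0.1941, 0.0015] roll -80.3
```

View pics/top1.png

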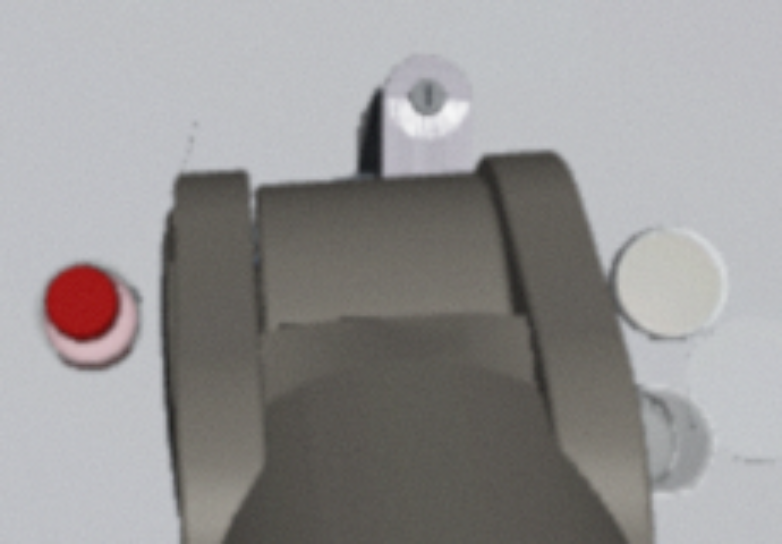

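View pics/scene1.png

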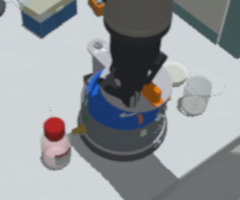

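step_arm:
  grip: [0,0,0,0,0]
  linear:
    - [0,0.012,0.001]
    - [0,0.024,0.001]
    - [-0.001,0.035,0.001]
    - [-0.002,0.046,0.001]
    - [-0.001,0.056,0.001]
  roll: [0,0,-4,-8,-12]

```text
time_s: 2.98
eef_pos: [0.4552, -0.1422, 0.1222]
tool_rot: [0.995, 0.104, 0.002, 0.001]
contact_force: [-0.6, 0.6, -0.2]
width: -0.002
```

```bash
cat > arc.py <<'E'
from h import *
import sys
off=.022;T=[]
for a in map(float,sys.argv[1:]):
    c,s=np.cos(np.radians(a)),np.sin(np.radians(a))
    p=piv+.155*np.array([c,s])-off*np.array([-s,c])
    T.append((p[0],p[1],.12,a+90))
rel(T)
E
python3 arc.py 198 204 210 216 222; python3 - <<'E'
from h import *
cv2.imwrite('pics/scene2.png',viewer.grab_frame('scene')[150:350,230:470])
E
```

```text
2.98 [ 0.4552 -0.1422  0.1222] [0.9946 0.1037 0.0016 0.0012] F [-0.6  0.6 -0.2] w -0.002 q [ 0.48  0.26 -0.35  2.13  0.13  0.77 -1.32]
yaw y -78.1 z axis [ 0.003 -0.002 -1.   ]
[-0.0022, 0.0156, 0.0022] roll -6.1
[-0.0019, 0.032, 0.0023] roll -12.1
[0.0001, 0.0483, 0.0023] roll -18.1
[0.0038, 0.0642, 0.0024] roll -24.1
[0.0091, 0.0797, 0.0024] roll -30.1
```

View pics/scene2.png

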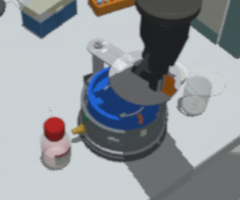

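The cover is swinging, with the cap now more exposed; continue along the arc.

step_arm:
  grip: [0,0,0,0,0]
  linear:
    - [-0.002,0.016,0.002]
    - [-0.002,0.032,0.002]
    - [0,0.048,0.002]
    - [0.004,0.064,0.002]
    - [0.009,0.08,0.002]
  roll: [-6,-12,-18,-24,-30]

```text
time_s: 3.45
eef_pos: [0.4818, -0.2213, 0.1222]
tool_rot: [0.933, 0.361, 0.002, 0.003]
contact_force: [-0.7, 1.7, -0.1]
width: 0.003
```

```bash
python3 arc.py 228 234 240 246 252
```

```text
3.45 [ 0.4818 -0.2213  0.1222] [0.9327 0.3607 0.0018 0.0026] F [-0.7  1.7 -0.1] w 0.003 q [ 0.65  0.35 -0.41  2.01  0.19  0.81 -0.7 ]
yaw y -47.7 z axis [ 0.005 -0.004 -1.   ]
[-0.0005, 0.0133, 0.0023] roll -5.7
[-0.0003, 0.0297, 0.0024] roll -11.7
[0.0016, 0.046, 0.0025] roll -17.7
[0.0052, 0.062, 0.0026] roll -23.7
[0.0104, 0.0775, 0.0027] roll -29.7
```

step_arm:
  grip: [0,0,0,0,0]
  linear:
    - [0,0.014,0.002]
    - [0,0.03,0.002]
    - [0.002,0.046,0.002]
    - [0.005,0.062,0.003]
    - [0.01,0.077,0.003]
  roll: [-6,-12,-18,-24,-30]

```text
time_s: 3.87
eef_pos: [0.5419, -0.2727, 0.1214]
tool_rot: [0.807, 0.591, 0.001, 0.004]
contact_force: [-0.5, 1.2, 0.1]
width: 0.003
```

```bash
python3 arc.py 255 258; python3 - <<'E'
from h import *
cv2.imwrite('pics/scene3.png',cv2.resize(viewer.grab_frame('scene')[150:350,230:470],None,fx=3,fy=3))
E
```

```text
3.87 [ 0.5419 -0.2727  0.1214] [0.8069 0.5907 0.0012 0.0039] F [-0.5  1.2  0.1] w 0.003 q [ 0.74  0.47 -0.49  1.84  0.28  0.89 -0.19]
yaw y -17.6 z axis [ 0.007 -0.005 -1.   ]
[-0.0001, 0.0076, 0.0014] roll -2.6
[-0.0006, 0.0157, 0.0015] roll -5.6
```

View pics/scene3.png

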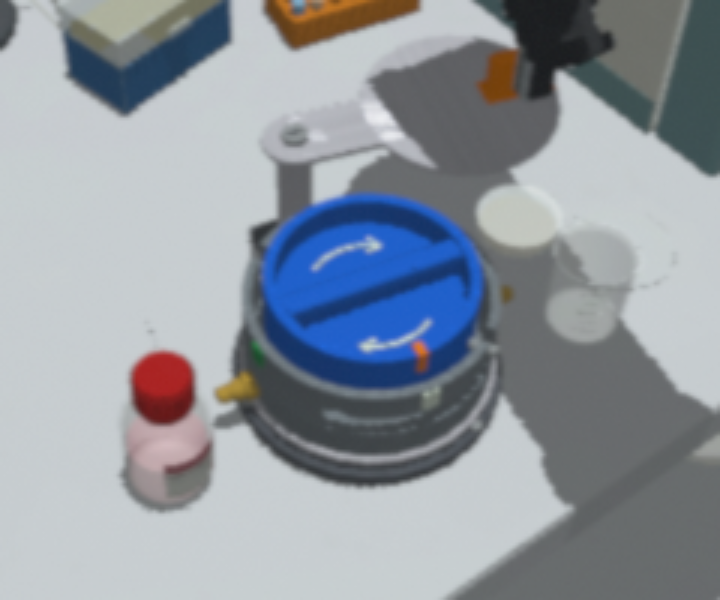

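step_arm:
  grip: [0,0,0.05,0.05,0.05]
  linear:
    - [0,-0.02,0]
    - [0,-0.03,-0.03]
    - [0,-0.04,-0.07]
    - [0,-0.04,-0.1]
    - [0,-0.04,-0.1]
  roll: [0,0,-3,-5,-5]

```text
time_s: 4.33
eef_pos: [0.5077, -0.2621, 0.2289]
tool_rot: [0.778, 0.628, 0.003, 0.009]
contact_force: [1.2, -0.5, 0.4]
width: 0.42
```

```bash
python3 - <<'E'
from h import *
f=viewer.grab_frame('top');cv2.imwrite('pics/top4.png',cv2.resize(f[190:350,250:480],None,fx=3.4,fy=3.4,interpolation=cv2.INTER_CUBIC))
f=viewer.grab_frame('scene')
for c in ['top','scene']:
    for n in ['cap_bar','cap_floor','cover_tab','filter_unit']:
        print(c,n,[(r['conf'],[round(float(v),4) for v in r['xyz']]) for r in models.place_of(n,c)][:1])
rel([(*ctr,.2,-12.3)])
E
```

```text
top cap_bar [(0.74, [0.4974, -0.1034, 0.0918])]
top cap_floor [(0.93, [0.4965, -0.1046, 0.0833])]
top cover_tab [(0.69, [0.5661, -0.2747, 0.1243])]
top filter_unit [(0.77, [0.4977, -0.1076, 0.0008])]
scene cap_bar [(0.92, [0.4989, -0.1044, 0.0879])]
scene cap_floor [(0.68, [0.4961, -0.1071, 0.0842])]
scene cover_tab [(0.6, [0.5653, -0.2812, 0.1271])]
scene filter_unit [(0.88, [0.4985, -0.1089, -0.0019])]
4.83 [ 0.5051 -0.2613  0.2205] [0.7779 0.6284 0.0015 0.0041] F [ 0.1 -0.4  0.1] w 0.582 q [ 0.82  0.31 -0.56  1.84  0.19  1.04 -0.02]
yaw y -12.1 z axis [ 0.008 -0.004 -1.   ]
[0.1499, -0.0397, 0.0198] roll 0.2
```

View pics/top4.png

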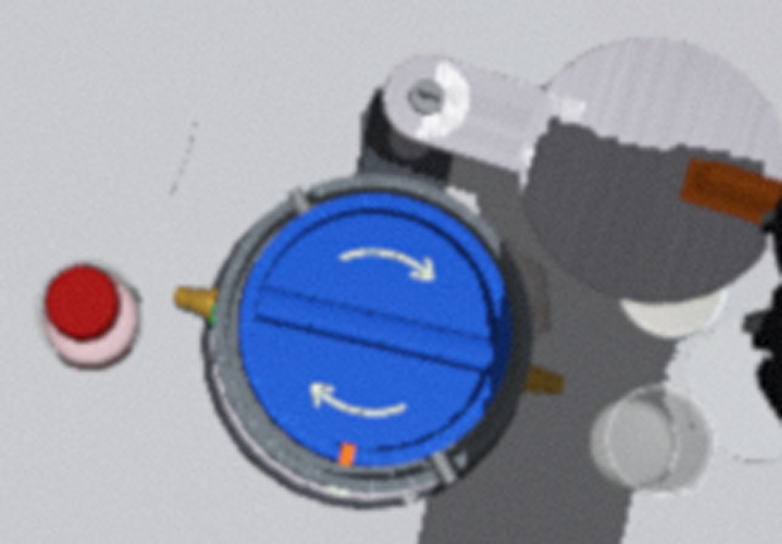

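step_arm:
  grip: [0.05,0.05,0.05,0.05,0.05]
  linear:
    - [0.036,-0.01,0]
    - [0.075,-0.02,0]
    - [0.11,-0.03,0.01]
    - [0.15,-0.04,0.03]
    - [0.15,-0.04,0.06]
  roll: [0,0,0,0,0]

```text
time_s: 5.25
eef_pos: [0.4995, -0.1003, 0.1617]
tool_rot: [0.776, 0.631, 0.004, 0.006]
contact_force: [2.0, -0.3, 0.1]
width: 0.589
```

step_arm:
  grip: [0.05,0.05]
  linear:
    - [0,0,0.01]
    - [0,0,0.01]
  roll: [0,0]

```text
time_s: 5.42
eef_pos: [0.4985, -0.0991, 0.1499]
tool_rot: [0.775, 0.632, 0.003, 0.004]
contact_force: [-0.7, 0.2, -0.3]
width: 0.587
```

```bash
python3 - <<'E'
from h import *
f=viewer.grab_frame('wrist');cv2.imwrite('pics/w5.png',f)
f=viewer.grab_frame('scene');cv2.imwrite('pics/s5.png',cv2.resize(f[150:350,230:470],None,fx=3,fy=3))
rel([(.4975,-.1058,.12,-12.3),(.4975,-.1058,.086,-12.3)])
E
```

```text
5.52 [ 0.5    -0.1009  0.1523] [0.7762 0.6305 0.0035 0.0054] F [ 0.9 -0.   0.7] w 0.585 q [ 0.61  0.3  -0.63  2.03  0.24  0.87 -0.36]
yaw y -11.8 z axis [ 0.012 -0.004 -1.   ]
[-0.0052, -0.0018, 0.0323] roll 0.5
[-0.0052, -0.0023, 0.0663] roll 0.5
```

View pics/w5.png

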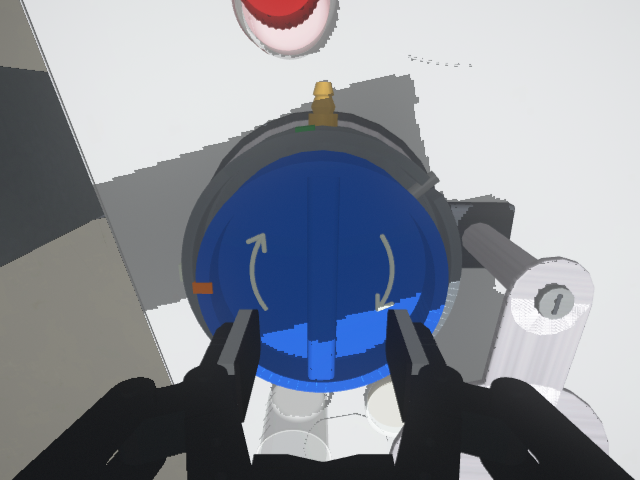

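View pics/s5.png

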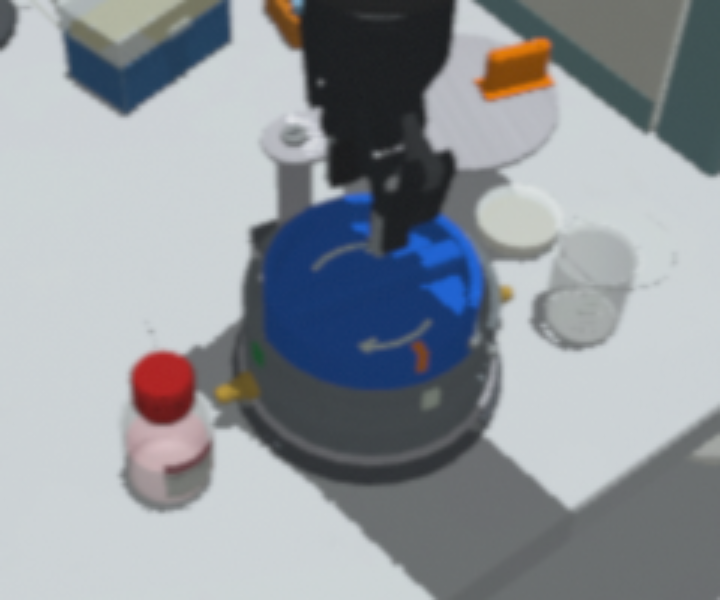

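step_arm:
  grip: [0.05,0.05,0.05,0.05,0.05]
  linear:
    - [-0.005,-0.002,0.015]
    - [-0.005,-0.002,0.033]
    - [-0.005,-0.002,0.05]
    - [-0.005,-0.002,0.066]
    - [-0.005,-0.002,0.066]
  roll: [0.5,0.5,0.5,0.5,0.5]

```text
time_s: 5.93
eef_pos: [0.4973, -0.1071, 0.0852]
tool_rot: [0.78, 0.626, 0.003, 0.005]
contact_force: [-0.9, -1.2, -1.2]
width: 0.585
```

step_arm:
  grip: [0.03,0.01,0.005,0.005,0.005]
  linear:
    - [0,0,0]
    - [0,0,0]
    - [0,0,0]
    - [0,0,0]
    - [0,0,0]
  roll: [0,0,0,0,0]
  newtons: 40

```text
time_s: 6.35
eef_pos: [0.4974, -0.1075, 0.0862]
tool_rot: [0.78, 0.626, 0.003, 0.005]
contact_force: [-3.4, -0.8, 6.3]
width: 0.173
```

```bash
python3 - <<'E'
from h import *
rel([(.4975,-.1058,.080,-12.3),(.4975,-.1058,.066,-12.3)])
E
```

```text
6.35 [ 0.4974 -0.1075  0.0862] [0.7798 0.6261 0.0028 0.0053] F [-3.4 -0.8  6.3] w 0.173 q [ 0.57  0.4  -0.58  2.08  0.33  0.74 -0.44]
yaw y -12.5 z axis [ 0.011 -0.005 -1.   ]
[0.0017, -0.0003, 0.0062] roll -0.2
[0.0018, -0.0005, 0.0202] roll -0.2
```

step_arm:
  grip: [0.005,0.005,0.005,0.005,0.005]
  linear:
    - [0.001,0,0.004]
    - [0.001,0,0.008]
    - [0.001,0,0.011]
    - [0.001,0,0.014]
    - [0.001,0,0.014]
  roll: [0,0,0,0,0]

```text
time_s: 6.77
eef_pos: [0.4976, -0.1073, 0.0728]
tool_rot: [0.78, 0.626, 0.002, 0.006]
contact_force: [-6.3, -3.1, 11.4]
width: 0.175
```

```bash
python3 - <<'E'
from h import *
f=viewer.grab_frame('scene');cv2.imwrite('pics/s6.png',cv2.resize(f[150:350,230:470],None,fx=3,fy=3))
rel([(.4975,-.1065,.068,-12.3)])
E
```

```text
6.82 [ 0.4976 -0.1074  0.073 ] [0.7799 0.6258 0.0024 0.0057] F [-7.6 -2.8 12.2] w 0.171 q [ 0.56  0.42 -0.57  2.09  0.35  0.71 -0.46]
yaw y -12.5 z axis [ 0.011 -0.006 -1.   ]
[0.0008, -0.0004, 0.005] roll -0.2
```

View pics/s6.png

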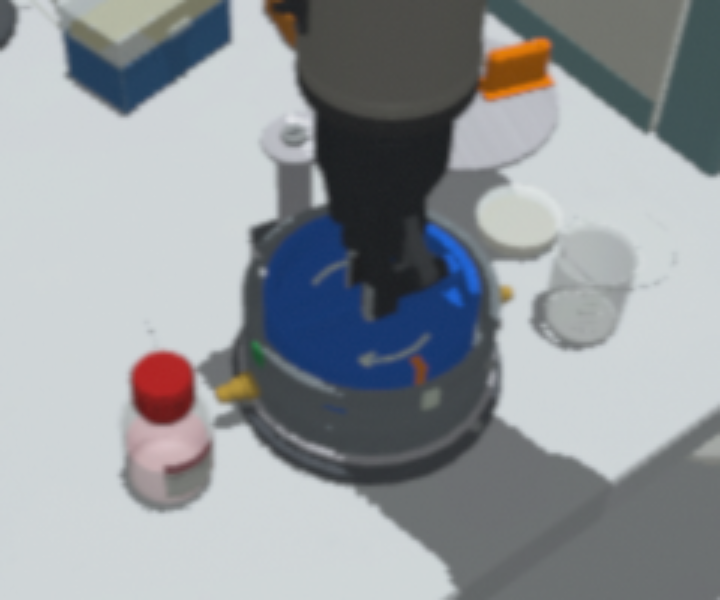

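step_arm:
  grip: [0.005,0.005,0.005,0.005,0.005]
  linear:
    - [0,-0.001,0.001]
    - [0,-0.001,0.001]
    - [0,-0.001,0.001]
    - [0,-0.001,0.001]
    - [0,-0.001,0.001]
  roll: [3,8,14,20,26]

```text
time_s: 7.23
eef_pos: [0.4969, -0.1074, 0.0733]
tool_rot: [0.902, 0.432, 0.004, 0.006]
contact_force: [-5.1, 0.5, 11.7]
width: 0.177
```

```bash
python3 - <<'E'
from h import *
rel([(.4975,-.1065,.072,-98)]);print(get_obs()['ft_torque'])
E
```

```text
7.23 [ 0.4969 -0.1074  0.0733] [0.9019 0.4319 0.0038 0.0056] F [-5.1  0.5 11.7] w 0.177 q [ 0.47  0.4  -0.46  2.09  0.29  0.69 -0.86]
yaw y -38.8 z axis [ 0.012 -0.007 -1.   ]
[0.0011, -0.0001, 0.0013] roll 59.2
[0.08712991 1.36046317 0.00924424]
```

step_arm:
  grip: [0.005,0.005,0.005,0.005,0.005]
  linear:
    - [0,0,0.001]
    - [0,0,0.001]
    - [0,0,0.001]
    - [0,0,0.001]
    - [0,0,0.001]
  roll: [6,12,18,24,30]

```text
time_s: 7.65
eef_pos: [0.4966, -0.1072, 0.0732]
tool_rot: [0.983, 0.181, 0.005, 0.004]
contact_force: [-7.1, 3.9, 11.5]
width: 0.172
```

```bash
python3 - <<'E'
from h import *
f=viewer.grab_frame('scene');cv2.imwrite('pics/s7.png',cv2.resize(f[150:350,230:470],None,fx=3,fy=3))
rel([(.4975,-.1065,.072,-98)]);print(get_obs()['ft_torque'])
E
```

```text
7.7 [ 0.4965 -0.1071  0.0733] [0.9842 0.177  0.005  0.0043] F [-8.6  3.3 12. ] w 0.173 q [ 0.37  0.38 -0.34  2.1   0.21  0.68 -1.33]
yaw y -69.6 z axis [ 0.011 -0.007 -1.   ]
[0.0011, -0.0003, 0.0013] roll 28.4
[ 0.59371462  1.94739671 -0.0592108 ]
```

View pics/s7.png

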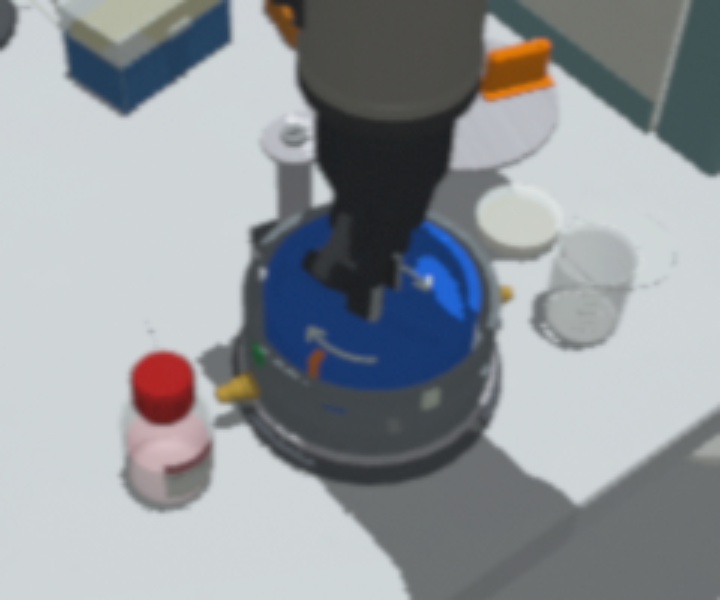

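The cap follows: the orange line is now at about (317,362), near the green mark (258,353).

step_arm:
  grip: [0.005,0.005,0.005,0.005,0.005]
  linear:
    - [0,0,0.001]
    - [0,0,0.001]
    - [0,0,0.001]
    - [0,0,0.001]
    - [0,0,0.001]
  roll: [6,12,18,24,28]

```text
time_s: 8.12
eef_pos: [0.4964, -0.1066, 0.0733]
tool_rot: [0.998, -0.069, 0.006, 0.003]
contact_force: [-6.8, 3.6, 12.1]
width: 0.172
```

```bash
python3 - <<'E'
from h import *
f=viewer.grab_frame('scene');cv2.imwrite('pics/s8.png',cv2.resize(f[150:350,230:470],None,fx=3,fy=3))
rel([(.4975,-.1065,.072,-98)]);print(get_obs()['ft_torque'])
E
```

```text
8.17 [ 0.4964 -0.1066  0.0733] [ 0.9975 -0.0706  0.0059  0.0029] F [-7.7  3.1 12.2] w 0.175 q [ 0.27  0.37 -0.23  2.11  0.14  0.67 -1.76]
yaw y -98.1 z axis [ 0.011 -0.007 -1.   ]
[0.0011, -0.0003, 0.0013] roll -0.1
[0.49226177 1.85173692 1.06756207]
```

View pics/s8.png

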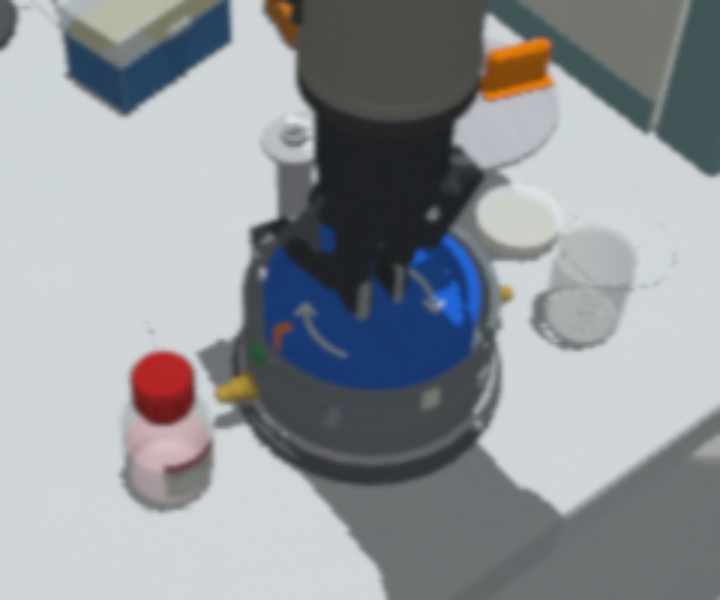

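step_arm:
  grip: [0.005,0.005,0.005,0.005,0.005]
  linear:
    - [0,0,-0.002]
    - [0,0,-0.004]
    - [0,0,-0.006]
    - [0,0,-0.008]
    - [0,0,-0.008]
  roll: [0.5,0.5,0.5,0.5,0.5]

```text
time_s: 8.58
eef_pos: [0.4962, -0.1064, 0.0825]
tool_rot: [0.997, -0.074, 0.006, 0.003]
contact_force: [-5.4, 0.5, 7.9]
width: 0.174
```

```bash
python3 - <<'E'
from h import *
st();print(get_obs()['ft_torque'])
E
```

```text
8.58 [ 0.4962 -0.1064  0.0825] [ 0.9972 -0.0741  0.006   0.0031] F [-5.4  0.5  7.9] w 0.174 q [ 0.27  0.36 -0.23  2.1   0.14  0.68 -1.76]
[0.01630552 1.45130941 1.16463416]
```

Spring force falls as expected, about 5 mm still pressed. Open, then rise.

step_arm:
  grip: [0.02,0.035,0.05,0.05,0.05]
  linear:
    - [0,0,0]
    - [0,0,0]
    - [0,0,-0.005]
    - [0,0,-0.03]
    - [0,0,-0.06]
  roll: [0,0,0,0,0]

```text
time_s: 9.0
eef_pos: [0.4944, -0.1058, 0.1423]
tool_rot: [0.997, -0.074, 0.004, 0.003]
contact_force: [0.2, 0.7, 0.4]
width: 0.587
```

step_arm:
  grip: [0.05,0.05,0.05,0.05,0.05]
  linear:
    - [0,0,-0.04]
    - [0,0,-0.08]
    - [0,0,-0.1]
    - [-0.03,0,-0.12]
    - [-0.06,0,-0.12]
  roll: [0,0,0,0,0]

```text
time_s: 9.42
eef_pos: [0.4356, -0.096, 0.2656]
tool_rot: [0.997, -0.074, 0.007, 0.003]
contact_force: [0.1, 0.7, -0.2]
width: 0.586
```

```bash
python3 - <<'E'
from h import *
f=viewer.grab_frame('scene');cv2.imwrite('pics/s9.png',cv2.resize(f[150:350,230:470],None,fx=3,fy=3))
for n in ['cap_bar','cap_floor','cover_tab','bottle_mid','beaker_mid','dish_mid']:
        print(n,[(r['conf'],[round(float(v),4) for v in r['xyz']]) for r in models.place_of(n,'scene')][:1])
f=viewer.grab_frame('wrist');cv2.imwrite('pics/w9.png',f)
st()
E
```

```text
cap_bar [(0.81, [0.5002, -0.101, 0.0827])]
cap_floor [(0.61, [0.4963, -0.1041, 0.0775])]
cover_tab [(0.73, [0.5657, -0.284, 0.1253])]
bottle_mid [(0.84, [0.5096, 0.044, 0.0499])]
beaker_mid [(0.75, [0.4491, -0.2496, 0.0358])]
dish_mid [(0.61, [0.5283, -0.2725, 0.0075])]
9.82 [ 0.4346 -0.0962  0.2616] [ 0.9972 -0.074   0.0042  0.0026] F [-0.4 -0.  -0.5] w 0.58 q [ 0.32  0.02 -0.26  2.05  0.01  1.06 -1.66]
```

View pics/s9.png

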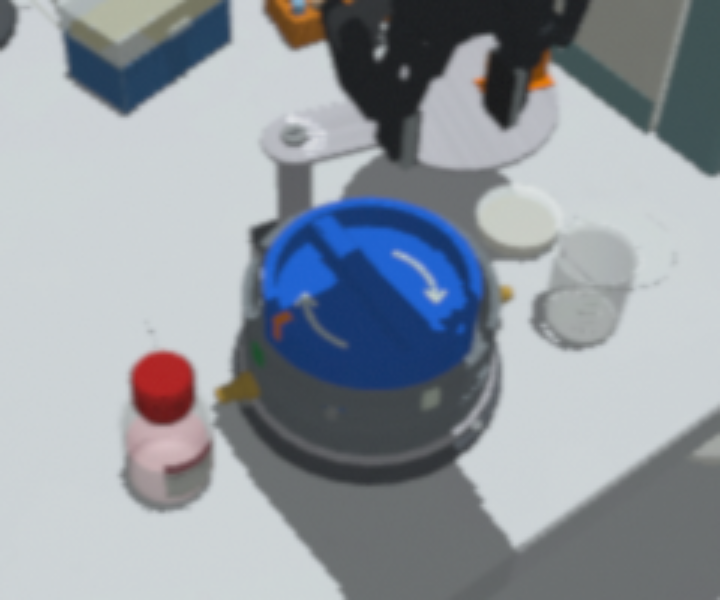

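View pics/w9.png

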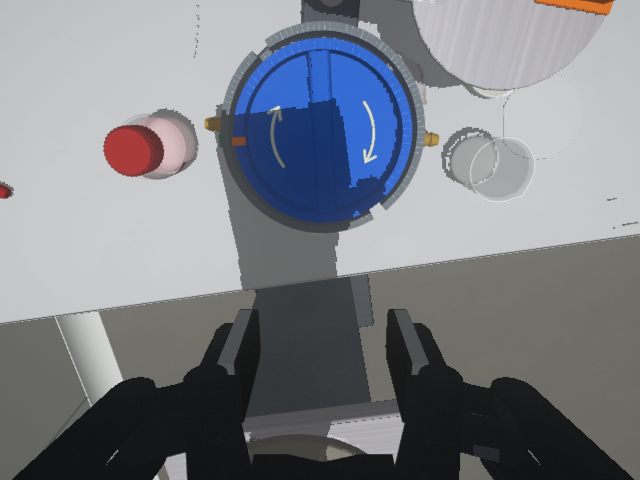

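```bash
python3 - <<'E'
from h import *
p=viewer.camera_params('wrist')
a=ray('wrist',239,141.5,.096,p)
d=a[:2]-ctr; print(a,np.linalg.norm(d),np.degrees(np.arctan2(d[1],d[0])),'turn',167.7-np.degrees(np.arctan2(d[1],d[0])))
b1=ray('wrist',319,55,.096,p);b2=ray('wrist',323,206,.096,p);e=b1-b2;print('bar',np.degrees(np.arctan2(e[1],e[0])))
tb=ray('wrist',218,141,.082,p)[:2]-ctr;print('green',np.degrees(np.arctan2(tb[1],tb[0])))
R=viewer.camera_params('scene');
# press estimate: rim-outline height via back/front edge
f=viewer.grab_frame('scene');cv2.imwrite('pics/s10.png',f)
def proj(X):
    c=np.array(R['R'])@X+np.array(R['t']);return (c[0]/c[2]*R['fx']+R['cx'],c[1]/c[2]*R['fy']+R['cy'])
for pr in (0,.004,.014): print(pr,[ [round(v) for v in proj(np.array([ctr[0]+.066*np.cos(t),ctr[1]+.066*np.sin(t),.1-pr]))] for t in (0,.5)])
h=cv2.cvtColor(f,cv2.COLOR_BGR2HSV)
m=cv2.inRange(h,(100,120,60),(125,255,255))
for c in (345,350,355,360): 
    ys=np.where(m[200:290,c]>0)[0]; print(c,ys.min()+200)
g=[min(proj(np.array([ctr[0]+.066*np.cos(t),ctr[1]+.066*np.sin(t),.1-pr]))[1] for t in np.linspace(0,6.28,200)) for pr in (0,.004,.009,.014)];print('top row for press 0,4,9,14mm',np.round(g,1))
E
```

```text
[ 0.50239564 -0.04428006  0.096     ] 0.06237501857497798 85.95894981128717 turn 81.74105018871282
bar -6.953930130158267
green 85.38545288332523
0 [[331, 219], [320, 229]]
0.004 [[331, 220], [320, 230]]
0.014 [[331, 224], [320, 234]]
345 216
350 216
355 216
360 216
top row for press 0,4,9,14mm [213.7 215.2 217.  218.7]
```

```bash
python3 - <<'E'
from h import *
st();print(arm.hand_in())
E
```

```text
9.87 [ 0.4346 -0.0961  0.2615] [ 0.9972 -0.074   0.0041  0.0026] F [-0.5  0.5  0.1] w 0.584 q [ 0.32  0.02 -0.26  2.05  0.01  1.06 -1.66]
the job is handed in; nothing more can be done
None
```

I swung the cover clear by its tab, then pinched the cap's bar, pressed the cap down and twisted it clockwise to its end stop. I let it spring up, released it and handed the job in at about 9.9 s. No verdict came back, so what follows is from my own checks.

- **Cover:** it stood at about 1.49 rad when measured after the swing, and the tab was in nearly the same place at the last check (it needs more than 1.25).
- **Cap turn:** the torque rose to about 1.1 N m at the end stop. Afterwards the orange line measured 81.7° (1.43 rad), beside the green mark. The bar's direction gave about 84.6°, so the two disagree by 3°, which I put down to measurement error.
- **Cap press:** it looks sprung up to about 4–6 mm. This is a coarse estimate, read from the rim edge in the camera image. The spring force had also fallen from 12 N to 8 N before I released.
- **Bottle, beaker and dish:** all three were within about 4 mm of their first readings, which is camera noise. The force reading was near zero with the gripper clear.

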